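# Lock off the extractor's isolator with a sprung clip

### The job

Swing the isolator's handle fully to off so that the hole in its tongue lines up with the hole in the fixed hasp lug. Then squeeze the lock-off clip's trigger to draw back its sprung keeper, lift the clip off the stand's cross rod, hang it on the isolator with its steel leg down through both holes and its arch resting on the tongue, and let go so that the keeper springs shut under the lugs. Leave the glassware and other things alone.

Things in the scene. Friction and masses are not known exactly. Their poses are not given: they have to be found in the camera images.
- isolator: grey steel isolator box, 104 x 90 x 80 mm high, fixed to the worktop; the tall extractor's side wall is some 0.1 m to its right. Origin: on the worktop under its centre; z up. The handle turns about the vertical line through it. The fixed hasp lug sticks out at its +y side; at ON the handle's arm points along its -x, roughly at the robot. Two conduit bends behind it (+x)
- iso_handle (a joint): isolator handle, hinge about the vertical line through the isolator's origin: 0 = ON (arm along the isolator's -x), 1.571 = OFF against its stop (arm along the isolator's +y, over the hasp lug); seen from above it turns clockwise to OFF. It stays where it is left (friction about 0.16 N m)
- handle_grip (a point): middle of the handle's upright black fin, 38 mm from the hub axis, 110 mm above the worktop; turns with the handle: its -x points out along the arm, its y across the fin. Fin 44 mm long (14 to 58 mm from the hub axis), 14 mm thick, top 126 mm and foot 98 mm above the worktop. The flat steel arm below is 26 mm wide and ends in the tongue
- hasp_hole (a point): centre of the round 13 mm hole in the fixed hasp lug, at the lug's top face, 100 mm from the hub axis towards the isolator's +y, 87 mm above the worktop; axes as the isolator's. Lug 5 mm thick, 30 mm wide, its free edge 15 mm beyond the hole's centre (the handle's tongue ends there too); open air below it
- handle_hole (a point): centre of the round 13 mm hole in the handle's steel tongue (5 mm thick, 26 mm wide), at the tongue's top face, 93.5 mm above the worktop, 100 mm from the hub axis; turns with the handle. With the handle at OFF it lies 6.5 mm above hasp_hole
- stand: support stand, fixed: base plate 160 x 96 x 10 mm, upright rod 182 mm high at its back. Origin: centre of the base's underside; the cross rod (steel, 8 mm) runs along the stand's x at 150 mm above the worktop, from the upright at x = +56 mm to an 18 mm stop collar at x = -74 to -84 mm (towards the robot)
- clip_grip (a point): centre of the white grip of the lock-off clip, the loose thing to move (155 g). Clip axes: z up, x from its steel leg towards its housing. Grip 24 mm thick (x), 30 mm (y), 58 mm high (z -31 to +27 mm). Take it with one finger on its +x face, the other on the trigger at its -x face: 40 mm over both at rest, 24 mm squeezed. A wider shoulder lies below the grip (x -19 to +26 mm, z -44 to -29 mm)
- trigger (a point): middle of the outer face of the clip's grey trigger, 28 mm to the -x of clip_grip at its height when at rest. Trigger 10 mm wide (y), 34 mm high, standing 16 mm out of the grip's -x face. Pressed +x until flush with the grip it draws the keeper fully back; it springs out again as soon as it is let go
- clip_seat (a point): underside of the clip's arch, midway in the 16 mm gap between leg and housing; 52 mm below clip_grip and 4 mm to its -x; clip axes. Here the clip rests on the rod (rod top 154 mm above the worktop). The keeper bolt (7 mm round) crosses the gap 26 mm below this point. Housing: x +8 to +30 mm, down to 41 mm below this point, 20 mm wide (y)
- clip_leg (a point): lower end of the clip's round steel leg (9 mm, rounded nose), 38.5 mm below and 12.5 mm to the -x of clip_seat; the leg is parallel to the clip's z. The leg goes into the hasp holes with the housing beyond the lug's free edge, so the clip's x points along the isolator's +y
- keeper (a joint): keeper and trigger of the clip (one sliding part), m: 0 = sprung shut across the gap, 0.016 = trigger flush, keeper fully drawn back. Spring: 3 N at 0, 7 N at 0.016
- beaker: 100 ml glass beaker, 55 x 71 mm high, bystander; origin under its centre
- vial_a: sample vial with black cap, 27 x 68 mm high, bystander; origin under its centre
- vial_b: sample vial with black cap, 27 x 68 mm high, bystander; origin under its centre
- flask: glass volumetric flask with stopper, 62 x 138 mm high, bystander; origin under its centre
- screwdriver: small screwdriver lying on the worktop, 167 mm long, bystander; origin under its middle
- timer: white timer lying on its back, 68 x 68 x 21 mm, bystander
- pc_tower: black computer tower, fixed, 410 x 174 x 397 mm high (its own x, y, z; it stands a little turned), an obstacle left of the stand; origin under its centre. The arm starts on its far side: draw the gripper in and pass in front of it, or go well over it

How it is judged (in metres and radians):
On the way, in this order (a step that is already met when the one before it is completed fails the run):
1. the isolator's handle is swung fully to OFF, its hole over the hasp lug's hole (joint above 1.52 rad) (value of joint iso_handle above 1.52 rad), for 0.2 s.
2. the clip's keeper is squeezed back at least 13 mm while the clip still hangs on the cross rod (value of joint keeper above 0.013 m and z of clip_seat in the frame of stand below 0.17 m and horizontal distance between clip_seat and stand below 0.09 m), for 0.1 s.
3. the clip is lifted clear above the cross rod (height (world z) of clip_leg above 0.154 m), for 0.1 s.
At the end, for the whole second after the job is handed in: Handle at OFF (above 1.5 rad). Clip at rest on the hasp: leg end within 9 mm of the hasp hole's axis and 24 mm or more below the lug's top, seat at most 6 mm above the tongue and 4 mm or more beyond the hole, keeper shut (under 3 mm), within 0.3 rad of upright (value of joint iso_handle above 1.5 rad and horizontal distance between clip_leg and hasp_hole below 0.009 m and z of clip_leg in the frame of hasp_hole below -0.024 m and z of clip_seat in the frame of handle_hole below 0.006 m and y of clip_seat in the frame of hasp_hole above 0.004 m and value of joint keeper below 0.003 m and angle between clip_seat's own z axis and vertical below 0.3 rad and linear speed of clip below 0.02 m/s); the robot touches nothing.
It fails at once if the beaker, a vial or the flask is knocked over (angle between any of beaker, vial_a, vial_b, flask's own z axis and vertical above 0.5 rad).
It fails at once if a bystander is moved more than 30 mm (distance of any of beaker, vial_a, vial_b, flask, screwdriver, timer from where it was at the start of the episode above 0.03 m).
It also fails if it takes over 69 s, if anything falls off the work surface, if the arm or the gripper's body presses on something with over 40 N, if the wrist force passes 120 N, or if a joint passes its speed limit or range.

### The arm

A 7-joint arm with a two-finger parallel gripper is mounted at the origin on a cart in front of the work surface, level with it; the furniture and walls round the work are solid. World frame = base frame: x ahead of the robot, y to its left, z up, the work surface at z = 0. Lengths are in mm, angles in rad, forces in N, time in s.
With the tool pointing down it reaches from about 400 to 875 mm from the base axis. Payload 6.5 kg.
Tool frame: the origin (TCP) lies on the centre line of the jaws, within the pads' length; the fingertips stand bot.nose_length ahead of it and the grasp point (between the pads) lies 11 mm behind it (bot.nose_length is the distance from the TCP to the fingertips, in mm); x points along the fingers, y is the direction in which the jaws open and shut, and the axes are right-handed (so a half turn about x gives the same grasp; the last joint's range is limited). The gripper opens to 85 mm and grips with 20 to 120 N. Pads are 22 mm wide; open, the fingers measure 114 mm over their backs; the gripper's body (76 mm by 85 mm) begins 54 mm behind the grasp point. The pads swing forward as they close: fully open they stand 13 mm farther back than shut.
Start: joints at [-1.338, 0.536, -0.004, 1.538, 0.003, 1.067, -0.071], TCP at [191.338, 621.192, 239.29] pointing down, gripper open.
Joint ranges: [-2.7, 2.7], [-0.37, 2.16], [-1.27, 1.26], [0.24, 2.4], [-1.31, 4.45], [0.19, 1.91], [-2.76, 2.76]. Speed limits (rad/s): [2.39, 2.39, 3.14, 3.14, 3.14, 3.14, 3.14].

### API

Orientations are given as a rotation vector (axis times angle).
In Python, from workcell import bot, capture, camera_info, workorder gives the robot as it stands. The module is installed in compiled form; this text tells all that it offers. Calls block until the motion is done:
- bot.movep(position, orientation): joint-space move of the TCP to a pose.
- bot.servo_line(position, velocity=150, rot=None, f_stop=None): straight line of the TCP; rot=None keeps the orientation; velocity is the mean speed in mm/s. With f_stop (N) it stops when the force on the tool has changed by that much, and returns True; else False.
- bot.goto_joints(angles): joint-space move.
- bot.gripper_to(opening, newtons=None): finger opening in mm; newtons is the grip in N (None keeps the last); returns when the fingers have stopped.
- bot.dwell(seconds).
- bot.solve_ik(position, orientation): joint angles nearest the present ones, or None.
- capture(name): name is "scene" or "side" or "wrist"; returns the picture (400x640x3 uint8, blue, green, red); there is no depth.
- camera_info(name): a dict with "camera_matrix" (3x3 intrinsics, pixels), "dist" ([k1, k2, p1, p2, k3] as OpenCV has them; the pictures are not rectified), "origin" and "rotation" of the camera in the world; the wrist camera has in their place "tool_from_camera" (4x4, takes a point from camera to tool coordinates, whose origin is the TCP and whose axes are the tool frame's). Camera axes: x right, y down, z forward; pixel columns grow to the right and rows downward; lengths in mm; the calibration is good to about 2 mm. A picture is of the moment at which its call begins: read the wrist's pose just before it. camera_info takes no time and is no camera call.
A pose or a line that the arm cannot do raises bot.PlanningError and nothing moves.
- workorder.finish_job(): hands the job in, once; it reports no verdict.
Readings, each from a call of its own:
- bot.current_t(): time.
- bot.current_joints(): joint angles.
- bot.current_joint_velocities(): joint speeds.
- bot.current_effort(): joint torques, N m.
- bot.current_eef_pos(): TCP position.
- bot.current_tool_rot(): TCP orientation.
- bot.current_contact_force(): force on the tool from outside, world axes, zero at the start.
- bot.current_torque(): the same for the moment, N m.
- bot.current_grip_width(): finger opening in mm.
Only numpy, scipy, OpenCV 4.12 (cv2) and the standard library are available. Lean on these libraries where they do the work, as an engineer would, in place of code of your own. Each camera call takes 0.05 s, during which the arm holds its last target.

## Working session

There is one attempt and no reset: what is moved stays moved. The work goes in short steps, each a Python script; the robot and the scene stay as the last script left them, time stands still between calls to the robot, and variables do not carry over. Pictures are saved under pics/ and viewed, and the job is handed in when it is done.

```bash
mkdir -p pics; ls; python3 - <<'E'
from workcell import bot,capture,camera_info
import cv2
for n in ("scene","side","wrist"):
    cv2.imwrite(f"pics/{n}0.png",capture(n)); print(n,camera_info(n))
print(bot.current_t(),bot.current_eef_pos(),bot.current_tool_rot(),bot.nose_length,bot.current_grip_width())
E
```

```text
pics
scene {'camera_matrix': array([[483.25636634,   0.        , 318.74330773],
       [  0.        , 483.25636634, 204.17424137],
       [  0.        ,   0.        ,   1.        ]]), 'dist': array([-0.03815489,  0.        ,  0.        ,  0.        ,  0.        ]), 'origin': array([-259.59816534, -433.50349901, 1271.69580308]), 'rotation': array([-2.13490082,  1.23544583, -0.44530048])}
side {'camera_matrix': array([[364.29580408,   0.        , 320.77008618],
       [  0.        , 364.29580408, 191.15316453],
       [  0.        ,   0.        ,   1.        ]]), 'dist': array([0.01758112, 0.        , 0.        , 0.        , 0.        ]), 'origin': array([ 444.55651241, -496.26880442, 1000.58623634]), 'rotation': array([-2.5360788 ,  0.28210241, -0.07801519])}
wrist {'camera_matrix': array([[349.66647959,   0.        , 319.48168014],
       [  0.        , 349.66647959, 199.28799967],
       [  0.        ,   0.        ,   1.        ]]), 'dist': array([-0.01852187,  0.        ,  0.        ,  0.        ,  0.        ]), 'tool_from_camera': array([[-1.01956324e-03, -2.65596125e-01,  9.64083844e-01,
        -1.34307096e+02],
       [ 9.99998125e-01,  1.31622530e-03,  1.42015207e-03,
         6.70166788e-01],
       [-1.64613843e-03,  9.64083485e-01,  2.65594285e-01,
        -6.75798377e+01],
       [ 0.00000000e+00,  0.00000000e+00,  0.00000000e+00,
         1.00000000e+00]])}
0.15 [191.2296269  620.76578365 238.62059108] [ 0.23342273  1.55812587 -0.23546555] 8.0 85.22358323895209
```

View pics/scene0.png

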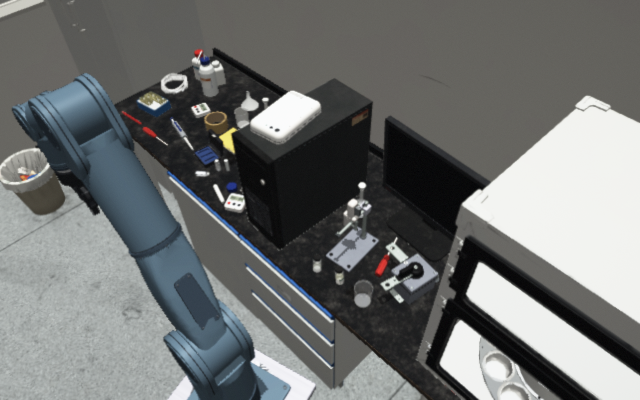

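View pics/side0.png

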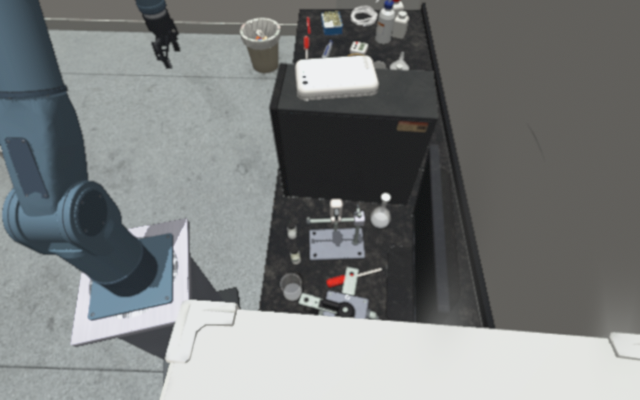

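View pics/wrist0.png

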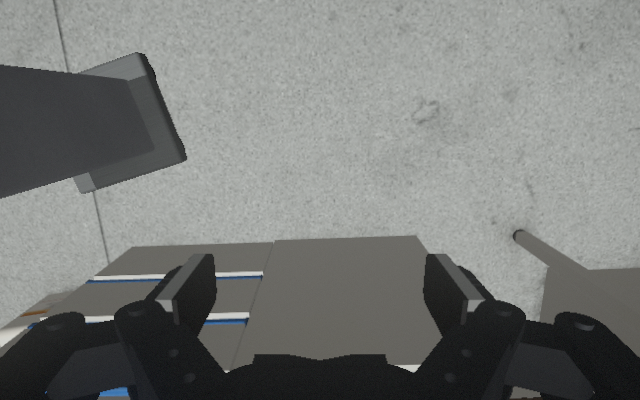

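The scene shows the stand at about (352,245), the isolator at (410,275) and the side wall to its right. I'll enlarge both views.

```bash
python3 - <<'E'
import cv2
a=cv2.imread("pics/scene0.png")[175:315,300:445]; cv2.imwrite("pics/scene0c.png",cv2.resize(a,None,fx=5,fy=4.2857 if 0 else 5,interpolation=cv2.INTER_CUBIC)[:600] if 0 else cv2.resize(a,None,fx=4,fy=4,interpolation=cv2.INTER_CUBIC))
a=cv2.imread("pics/side0.png")[190:325,260:420]; cv2.imwrite("pics/side0c.png",cv2.resize(a,None,fx=4,fy=4,interpolation=cv2.INTER_CUBIC))
E
```

```text
(no output)
```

View pics/scene0c.png

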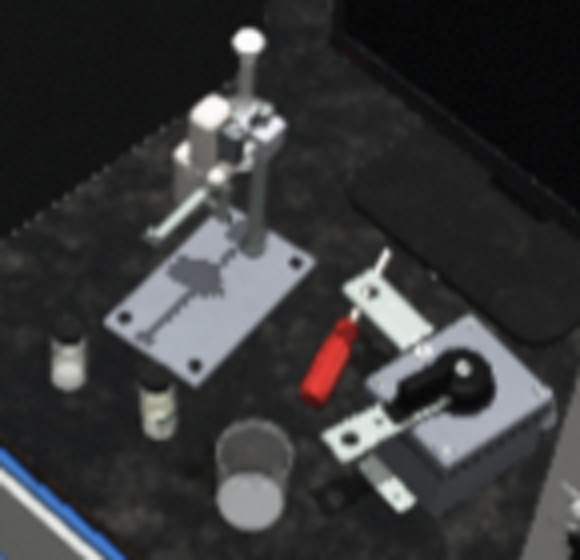

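View pics/side0c.png

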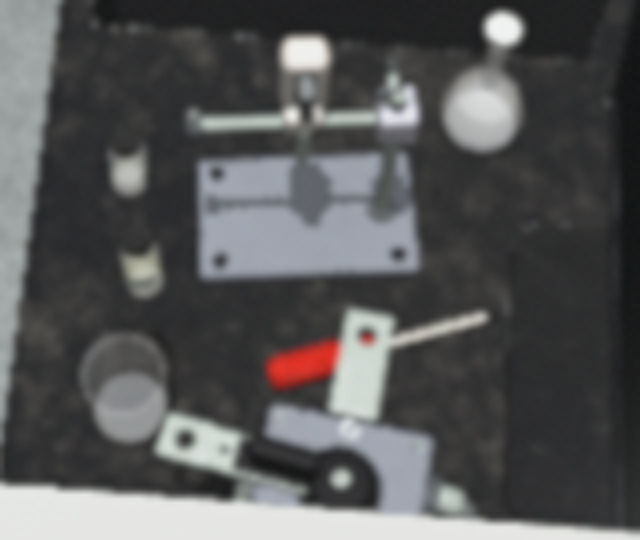

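```bash
cat > h.py <<'E'
import numpy as np, cv2
from scipy.spatial.transform import Rotation as R
from scipy.optimize import least_squares
from workcell import bot,capture,camera_info,workorder
def campose(n,tcp=None,rv=None):
    ci=camera_info(n)
    if n!="wrist": return ci,R.from_rotvec(ci["rotation"]).as_matrix(),np.array(ci["origin"])
    T=np.array(ci["tool_from_camera"]); Rt=R.from_rotvec(rv).as_matrix()
    return ci,Rt@T[:3,:3],Rt@T[:3,3]+np.array(tcp)
def ray(n,px,tcp=None,rv=None):
    ci,Rm,o=campose(n,tcp,rv)
    u=cv2.undistortPoints(np.array([[px]],float),ci["camera_matrix"],ci["dist"])[0,0]
    return o,Rm@np.array([u[0],u[1],1.])
def onz(n,px,z,tcp=None,rv=None):
    o,d=ray(n,px,tcp,rv); return o+d*(z-o[2])/d[2]
def proj(n,P,tcp=None,rv=None):
    ci,Rm,o=campose(n,tcp,rv)
    p=(np.atleast_2d(P)-o)@Rm
    return cv2.projectPoints(p,np.zeros(3),np.zeros(3),ci["camera_matrix"],ci["dist"])[0][:,0]
def tri(rays):
    A=np.zeros((3,3));b=np.zeros(3)
    for o,d in rays:
        d=d/np.linalg.norm(d);M=np.eye(3)-np.outer(d,d);A+=M;b+=M@o
    return np.linalg.solve(A,b)
def down(a):
    # tool x down, tool y (jaw axis) at world yaw a
    x=np.array([0,0,-1.]);y=np.array([np.cos(a),np.sin(a),0]);return R.from_matrix(np.c_[x,y,np.cross(x,y)]).as_rotvec()
def shot(n,name):
    p=bot.current_eef_pos();r=bot.current_tool_rot();im=capture(n);cv2.imwrite(f"pics/{name}.png",im)
    np.save(f"pics/{name}.npy",np.r_[p,r]);return im
E
python3 - <<'E'
from h import *
S=lambda u,v:((u+.5)/4-.5+300,(v+.5)/4-.5+175)
D=lambda u,v:((u+.5)/4-.5+260,(v+.5)/4-.5+190)
for nm,s,d,z in [("hh",(350,438),(185,439),93.5),("hasp",(372,291),(368,335),87),
  ("baseFR",(197,384),(200,278),10),("baseFL",(106,322),(198,160),10),("baseBL",(235,200),(410,152),10),("baseBR",(315,262),(418,270),10),
  ("collar",(152,236),(195,121),150),("cliptop",(210,108),(305,55),233),("rodtop",(250,42),(395,80),182),("flasktop",(210,108),(503,28),138)]:
    print(nm,onz("scene",S(*s),z).round(1),onz("side",D(*d),z).round(1),tri([ray("scene",S(*s)),ray("side",D(*d))]).round(1))
for nm,s,z in [("vialA",(68,375),20),("vialB",(158,430),20),("beaker",(253,470),35)]: print(nm,onz("scene",S(*s),z).round(1))
print(down(np.pi/2), R.from_rotvec(bot.current_tool_rot()).as_matrix().round(3))
E
```

```text
hh [ 464.5 -208.8   93.5] [ 465.1 -209.8   93.5] [ 465.2 -208.9   92. ]
hasp [ 594.8 -166.9   87. ] [ 595.5 -167.1   87. ] [ 595.8 -166.6   85.6]
baseFR [501.8 -68.8  10. ] [500.6 -70.7  10. ] [500.8 -70.1  11. ]
baseFL [518.2  22.   10. ] [518.5  24.2  10. ] [518.1  22.6  11. ]
baseBL [680.3 -10.2  10. ] [678.4  -4.9  10. ] [675.9 -10.7  17.5]
baseBR [654.2 -96.9  10. ] [656.9 -99.6  10. ] [658.6 -96.    3.3]
collar [515.7 -19.6 150. ] [512.  -20.2 150. ] [511.8 -22.2 155.1]
cliptop [581.3 -30.3 233. ] [581.3 -35.8 233. ] [582.8 -31.1 229.3]
rodtop [699.1  -5.5 182. ] [643.1 -37.  182. ] [635.8 -47.7 239.2]
flasktop [658.3   6.6 138. ] [739.7  12.  138. ] [776.6  72.7   6.6]
vialA [453.9  19.1  20. ]
vialB [444.5 -65.5  20. ]
beaker [ 440.3 -147.3   35. ]
[ 4.80917673e-17  1.57079633e+00 -4.80917673e-17] [[-0.     0.294  0.956]
 [-0.001  0.956 -0.294]
 [-1.    -0.001  0.   ]]
```

```bash
python3 - <<'E'
from h import *
for p,z in [((281,243),0),((372,100),397),((335,82),397),((235,140),397),((275,175),397)]: print(p,onz("scene",p,z).round())
for p,z in [((284,195),0),((405,203),0),((272,105),397),((440,118),397),((436,70),397),((278,70),397)]: print("side",p,onz("side",p,z).round())
for p in [((540,-100,300)),(400,150,300),(300,300,300)]:
  for a in (1.2,-1.94):
    q=bot.solve_ik(p,down(a)); print(p,a,None if q is None else np.round(q,2))
E
```

```text
(281, 243) [494. 179.   0.]
(372, 100) [839.  44. 397.]
(335, 82) [867. 186. 397.]
(235, 140) [493. 294. 397.]
(275, 175) [433. 121. 397.]
side (284, 195) [464. 173.   0.]
side (405, 203) [841.  56.   0.]
side (272, 105) [470. 166. 397.]
side (440, 118) [841.  37. 397.]
side (436, 70) [898. 199. 397.]
side (278, 70) [504. 290. 397.]
(540, -100, 300) 1.2 [-0.46  0.36  0.72  1.77 -0.26  1.11  1.55]
(540, -100, 300) -1.94 [-0.69  0.49  1.1   1.78 -0.47  1.17 -1.39]
(400, 150, 300) 1.2 [-0.75  0.07  0.3   2.03 -0.02  1.04  0.76]
(400, 150, 300) -1.94 [-1.48  0.09  1.1   2.06 -0.09  1.04 -2.27]
(300, 300, 300) 1.2 [-1.    0.07  0.11  2.03 -0.01  1.04  0.32]
(300, 300, 300) -1.94 [-1.91  0.08  1.1   2.07 -0.08  1.04 -2.71]
```

```bash
python3 - <<'E'
from h import *
bot.goto_joints([-1.338,0.07,0,2.03,0,1.0416,-0.07])
print(bot.current_t(),bot.current_eef_pos())
bot.goto_joints([-0.2,0.07,0,2.03,0,1.0416,1.0])
print(bot.current_t(),bot.current_eef_pos())
bot.movep([500,-90,320],down(1.2))
print(bot.current_t(),bot.current_eef_pos(),bot.current_joints())
shot("wrist","w1")
E
```

```text
1.0833 [140.88737415 399.91737271 299.24901132]
2.75 [420.90132381  40.59642181 298.88984767]
3.4083 [500.09997711 -89.12966458 319.72201139] [-0.03508048  0.20691036  0.14403424  1.8198988  -0.03330278  1.11771814
  1.32139878]
```

View pics/w1.png

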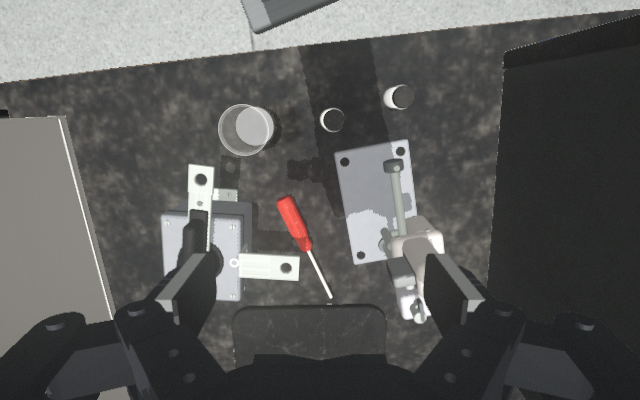

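Wrist view shows the isolator with handle hole (201,180), hasp hole (285,268), the clip on its rod (~(415,240)). I'll take two closer views.

```bash
python3 - <<'E'
from h import *
bot.movep([490,-20,320],down(1.38)); im=shot("wrist","w2"); print(bot.current_t())
bot.movep([460,-200,240],down(1.134)); im2=shot("wrist","w3"); print(bot.current_t(),bot.current_joints())
for n,i in (("w2",im),("w3",im2)):
    c=i[60:360,140:540]; cv2.imwrite(f"pics/{n}c.png",cv2.resize(c,None,fx=2,fy=2,interpolation=cv2.INTER_CUBIC))
E
```

```text
3.8917
4.7583 [ 0.12824273  0.28347865  0.22593112  1.93417396 -0.07972541  0.93104109
  1.5302955 ]
```

View pics/w2c.png

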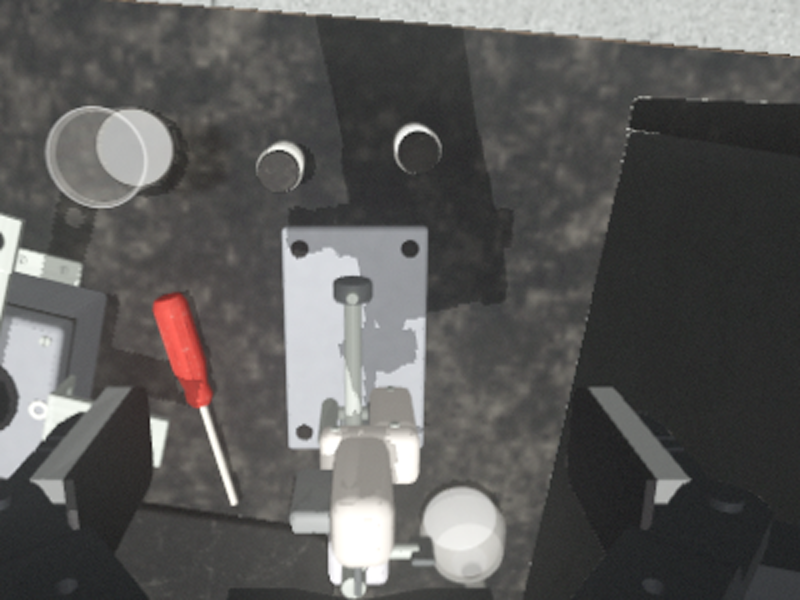

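View pics/w3c.png

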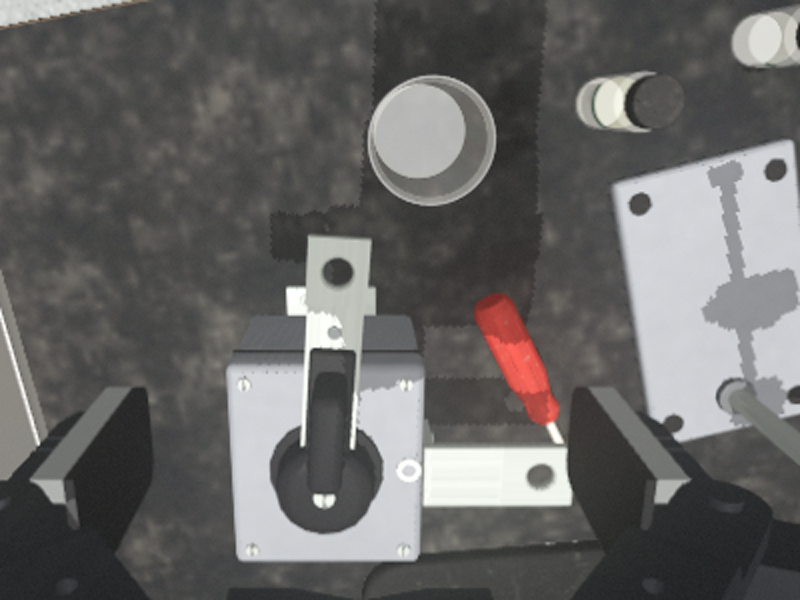

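```bash
python3 - <<'E'
from h import *
C=lambda u,v:((u+.5)/2-.5+140,(v+.5)/2-.5+60)
s=np.load("pics/w3.npy");t,r=s[:3],s[3:]
hh=onz("wrist",C(338,272),93.5,t,r);ha=onz("wrist",C(541,476),87,t,r)
sc=[onz("wrist",C(*p),80,t,r) for p in [(244,384),(406,384),(252,550),(404,550)]]
print("hh",hh,"ha",ha,"dist",np.linalg.norm((hh-ha)[:2]))
c=np.mean(sc,0);print("box c",c,[x.round(1) for x in sc])
yw=np.arctan2(*( (sc[1]-sc[0]+sc[3]-sc[2])[[1,0]]));print("iso y yaw",yw, "c->hasp",np.linalg.norm((ha-c)[:2]),np.arctan2(*(ha-c)[[1,0]]),"c->hh",np.linalg.norm((hh-c)[:2]),np.arctan2(*(c-hh)[[1,0]]))
hs=[onz("wrist",C(*p),87,t,r) for p in [(425,447),(562,447),(425,506),(572,506)]]
print([h.round(1) for h in hs])
s=np.load("pics/w2.npy");t,r=s[:3],s[3:]
print("collar",onz("wrist",C(352,283),157,t,r),"base", [onz("wrist",C(*p),10,t,r).round(1) for p in [(282,228),(428,228),(288,449),(300,248),(410,248),(305,432)]])
for z in (233,): print("grip top corners",[onz("wrist",C(*p),z,t,r).round(1) for p in [(333,565),(392,565),(362,520)]])
print("trig far-left",onz("wrist",C(291,500),206,t,r),onz("wrist",C(291,530),223,t,r))
E
```

```text
hh [ 463.94287245 -208.59962022   93.5       ] ha [ 593.66638226 -165.84825589   87.        ] dist 136.58648596876833
box c [ 552.50459911 -256.87183674   80.        ] [array([ 496.8, -272. ,   80. ]), array([ 527.9, -204.9,   80. ]), array([ 577. , -309.2,   80. ]), array([ 608.4, -241.4,   80. ])]
iso y yaw 1.1368247639700775 c->hasp 99.89787116351911 1.1461059955611188 c->hh 100.86320596639318 -0.4990492263976837
[array([ 557.1, -208.8,   87. ]), array([ 583.7, -151.8,   87. ]), array([ 585.5, -221. ,   87. ]), array([ 614.8, -158.2,   87. ])]
collar [504.74426424 -22.16644253 157.        ] base [array([500.6, -68.7,  10. ]), array([517.8,  24. ,  10. ]), array([656.7, -98.2,  10. ]), array([515.7, -60. ,  10. ]), array([528.8,  10.4,  10. ]), array([645.9, -83.6,  10. ])]
grip top corners [array([589.5, -44.6, 233. ]), array([593.5, -23.1, 233. ]), array([572.5, -30.5, 233. ])]
trig far-left [576.33808598 -60.31028577 206.        ] [578.62727533 -59.19338845 223.        ]
```

```bash
cat >> h.py <<'E'
HUB=np.array([552.4,-257.0]);PSI=1.141;HASP=np.array([594.1,-166.1])
def fin(j,r,z):
    a=PSI-j; d=np.array([-np.sin(a),np.cos(a)])  # placeholder
    # arm at j=0 along iso -x: yaw PSI+pi/2 ; clockwise with j
    th=PSI+np.pi/2-j
    return np.r_[HUB+r*np.array([np.cos(th),np.sin(th)]),z],down(PSI-j)
E
python3 - <<'E'
from h import *
p,o=fin(.069,44,180)
bot.gripper_to(40,20)
bot.movep(p,o); print(bot.current_t(),bot.current_joints())
p,o=fin(.069,44,107)
print(bot.servo_line(p,120,f_stop=15),bot.current_eef_pos())
bot.gripper_to(10,20); print(bot.current_t(),bot.current_grip_width(),bot.current_contact_force())
shot("wrist","w4")
E
```

```text
5.7083 [ 0.17156353  0.47345449  0.23539084  1.82996169 -0.14062991  0.85657332
  1.54633893]
False [ 514.25707797 -236.14317573  107.88679226]
6.8083 13.58098594210684 [-3.15128766 -1.24265435  6.27012819]
```

View pics/w4.png

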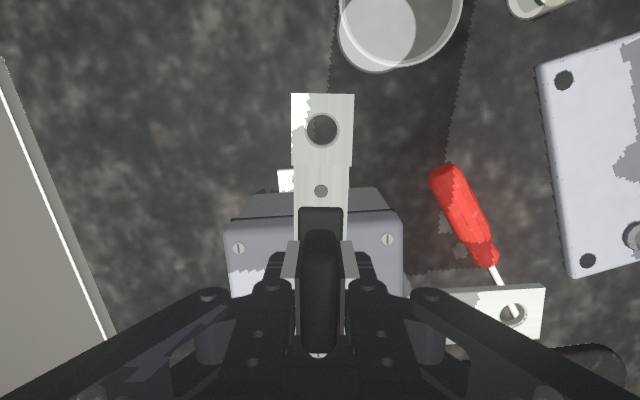

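The fin is centred between the pads (grip width 13.6). Now I'll swing it.

```bash
python3 - <<'E'
from h import *
for j in np.r_[np.linspace(.069,1.5,9)[1:]]:
    p,o=fin(j,44,107)
    s=bot.servo_line(p,90,rot=o,f_stop=40)
    if s: print("stop",j);break
print(bot.current_t(),bot.current_contact_force(),bot.current_eef_pos())
for j in (1.54,1.58,1.61):
    p,o=fin(j,44,107)
    s=bot.servo_line(p,20,rot=o,f_stop=15)
    print(j,s,bot.current_contact_force(),bot.current_torque())
    if s:break
bot.dwell(.2)
print(bot.current_t(),bot.current_eef_pos(),fin(1.571,44,107))
shot("wrist","w5");shot("side","s5");shot("scene","c5")
E
```

```text
9.4583 [-2.94247256 -3.08095979  6.39637201] [ 567.70613192 -217.62913724  107.96784384]
1.54 False [-3.37387401 -2.69854831  6.46213877] [-0.59042699  0.68436519 -0.24651452]
1.58 False [-3.94068917 -2.50941406  8.15980617] [-0.52099278  0.92697036  0.17625737]
1.61 False [-8.98163412 -1.66344704 11.42574406] [-0.18289957  1.61953692  0.81824258]
10.4083 [ 570.59641296 -218.87014449  107.94152044] (array([ 570.74231531, -217.00550701,  107.        ]), array([ 1.51847798,  0.97414985, -1.51847798]))
```

View pics/w5.png

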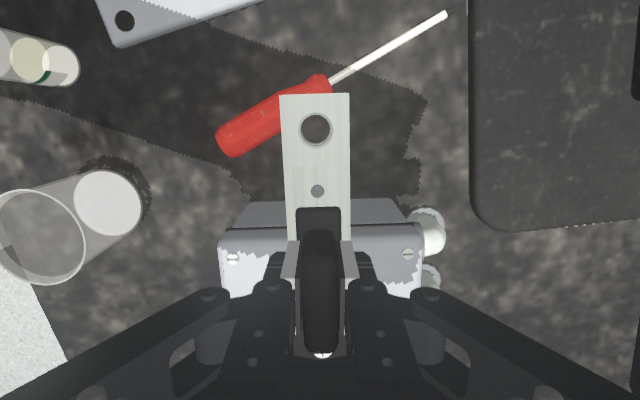

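```bash
python3 - <<'E'
from h import *
bot.gripper_to(44,20)
p=np.array(bot.current_eef_pos());p[2]=240
bot.servo_line(p,250)
bot.movep([490,-190,250],down(PSI)); im=shot("wrist","w6");print(bot.current_t(),bot.current_joints())
c=im[200:380,220:460]; cv2.imwrite("pics/w6c.png",cv2.resize(c,None,fx=3,fy=3,interpolation=cv2.INTER_CUBIC))
E
```

```text
12.95 [-0.01124982  0.32271555  0.36488873  1.87341897 -0.13724554  0.9708212
  1.55406641]
```

View pics/w6c.png

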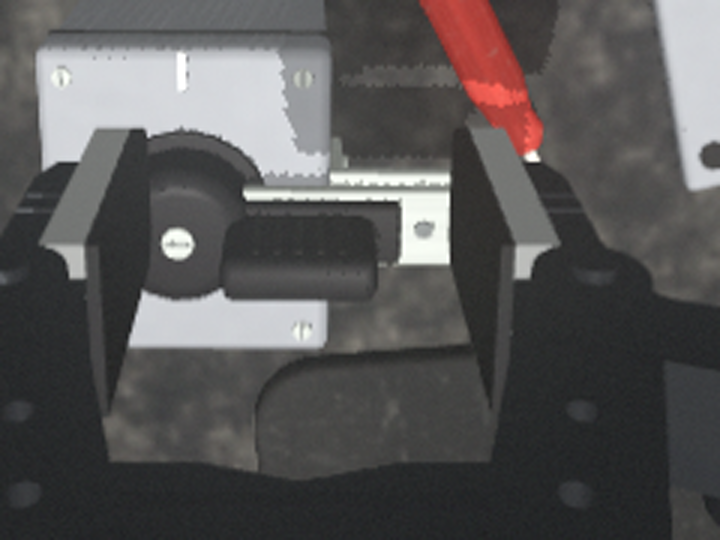

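```bash
python3 - <<'E'
from h import *
H=np.r_[HASP,93.5]
x=np.array([np.sin(PSI),-np.cos(PSI),0])
for b in (0,40,80): 
    t=np.r_[HASP,240]+x*(b-60); print(b-60,t,proj("wrist",H,t,down(PSI)))
t=np.r_[HASP,240]+x*-35
bot.movep(t,down(PSI)); im=shot("wrist","w7"); print(bot.current_t())
cv2.imwrite("pics/w7c.png",cv2.resize(im[150:350,200:440],None,fx=3,fy=3,interpolation=cv2.INTER_CUBIC))
E
```

```text
-60 [ 539.55696183 -141.09886029  240.        ] [[318.21270245 254.97884697]]
-20 [ 575.91898728 -157.76628676  240.        ] [[318.2446153  211.15085678]]
20 [ 612.28101272 -174.43371324  240.        ] [[318.27973348 164.01730748]]
13.425
```

View pics/w7c.png

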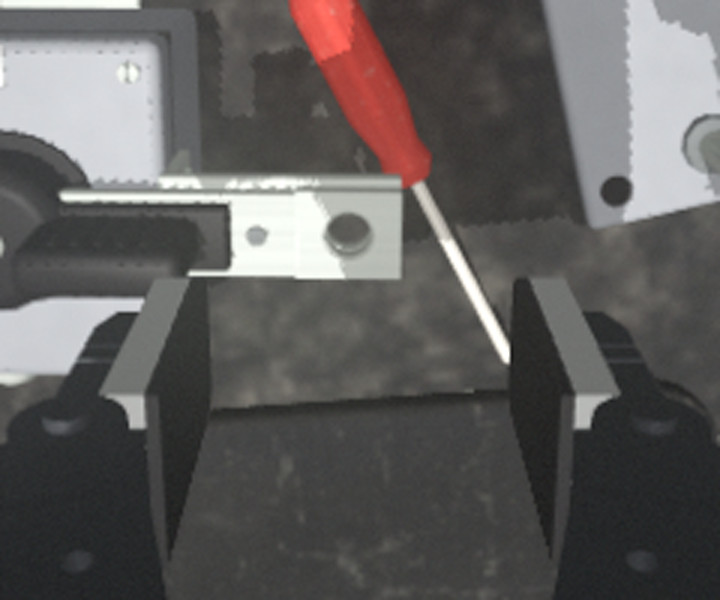

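```bash
python3 - <<'E'
from h import *
s=np.load("pics/w7.npy");t,r=s[:3],s[3:]
C=lambda u,v:((u+.5)/3-.5+200,(v+.5)/3-.5+150)
print("hole",onz("wrist",C(349,234),93.5,t,r),HASP)
e=[onz("wrist",C(*p),93.5,t,r) for p in [(402,190),(402,278),(192,277),(90,204)]];print([i.round(1) for i in e], np.arctan2(*(e[1]-e[2])[[1,0]]))
bot.gripper_to(70)
a=1.38;x=np.array([np.sin(a),-np.cos(a),0])
t=np.array([578,-32,320])-x*60
bot.movep(t,down(a)); im=shot("wrist","w8"); print(bot.current_t())
cv2.imwrite("pics/w8c.png",cv2.resize(im[120:380,200:440],None,fx=2.3,fy=2.3,interpolation=cv2.INTER_CUBIC))
E
```

```text
hole [ 593.39548725 -166.43573724   93.5       ] [ 594.1 -166.1]
[array([ 587.7, -147.5,   93.5]), array([ 611.8, -158.2,   93.5]), array([ 586.7, -212.8,   93.5]), array([ 555.2, -229. ,   93.5])] 1.1395179723660314
14.5333
```

View pics/w8c.png

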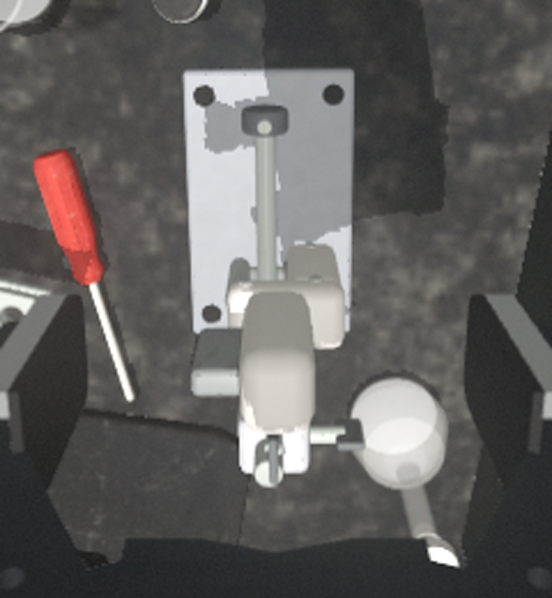

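```bash
cat > ov.py <<'E'
from h import *
def box(c,a,x0,x1,y0,y1,z0,z1):
    ex=np.array([np.cos(a),np.sin(a),0]);ey=np.array([-np.sin(a),np.cos(a),0]);ez=np.array([0,0,1.])
    return np.array([c+ex*x+ey*y+ez*z for z in(z0,z1) for x,y in((x0,y0),(x1,y0),(x1,y1),(x0,y1))])
def draw(im,P,col,n,t,r,off,k):
    q=(proj(n,P,t,r)-off+.5)*k-.5
    for i in range(4):
        for a,b in((i,(i+1)%4),(4+i,4+(i+1)%4),(i,4+i)): cv2.line(im,tuple(int(v) for v in (q[a]*8).round()),tuple(int(v) for v in (q[b]*8).round()),col,1,cv2.LINE_AA,3)
def over(name,cam,c,a,off,size,k,out):
    s=np.load(f"pics/{name}.npy");im=cv2.imread(f"pics/{name}.png")
    u,v=off;im=cv2.resize(im[v:v+size[1],u:u+size[0]],None,fx=k,fy=k,interpolation=cv2.INTER_CUBIC)
    for b,col in (((-12,12,-15,15,-31,27),(0,255,0)),((-28,-12,-5,5,-17,17),(0,0,255)),((-19,26,-15,15,-44,-29),(255,0,255)),((-21,-12,-4.5,4.5,-90.5,-46),(255,255,0)),((4,26,-10,10,-93,-46),(0,255,255))):
        draw(im,box(np.array(c),a,*b),col,cam,s[:3],s[3:],np.array(off),k)
    cv2.imwrite(out,im)
E
python3 - <<'E'
from ov import *
c=(578,-33,206);over("w8","wrist",c,1.384,(200,120),(240,260),2.3,"pics/o1.png")
over("w2","wrist",c,1.384,(260,220),(120,145),4,"pics/o2.png")
E
```

```text
(no output)
```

View pics/o1.png

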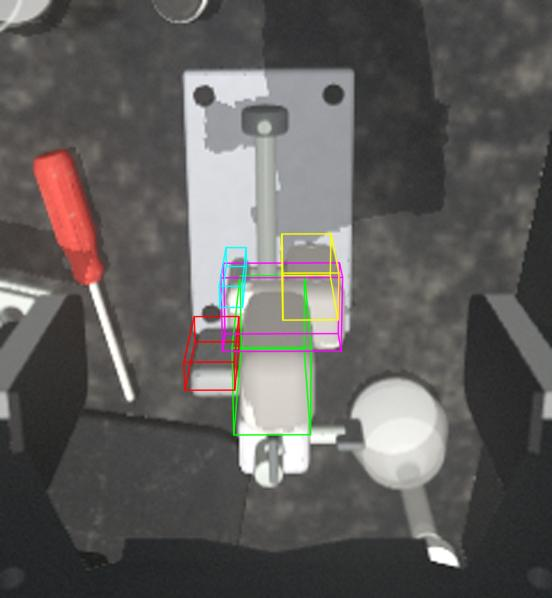

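View pics/o2.png

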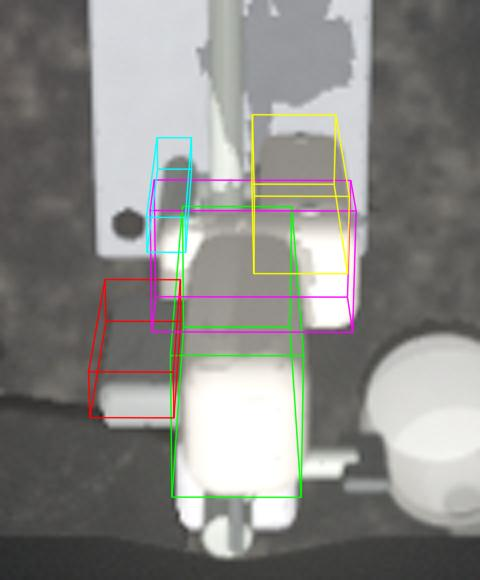

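```bash
python3 - <<'E'
from ov import *
c=(580.2,-32.2,206);over("w8","wrist",c,1.384,(270,210),(100,125),4.6,"pics/o1.png")
over("w2","wrist",c,1.384,(260,220),(120,145),4,"pics/o2.png")
a=cv2.imread("pics/o1.png");b=cv2.imread("pics/o2.png");b=b[:575];m=np.zeros((580,960,3),np.uint8);m[:575,:460]=a[:575];m[:575,470:950]=b[:,:480]
cv2.imwrite("pics/o12.png",cv2.resize(m,(800,483)))
E
```

```text
(no output)
```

View pics/o12.png

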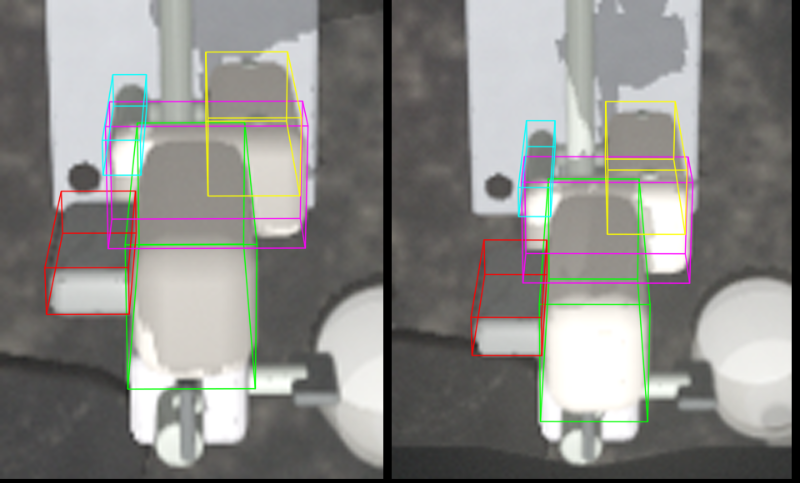

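```bash
cat >> h.py <<'E'
CL=np.array([580.2,-32.2]);AC=1.384;EX=np.array([np.cos(AC),np.sin(AC)])
E
python3 - <<'E'
from h import *
bot.gripper_to(56,40)
o=down(AC);t=lambda s,z:np.r_[CL+EX*s,z]
bot.movep(t(-8,275),o)
print(bot.servo_line(t(-8,195),120,f_stop=10),bot.current_t(),bot.current_eef_pos())
bot.gripper_to(44,40);print(bot.current_grip_width(),bot.current_contact_force(),bot.current_t())
im=shot("wrist","w9");cv2.imwrite("pics/w9c.png",cv2.resize(im[180:400,200:440],None,fx=2.5,fy=2.5))
E
```

```text
False 16.05 [579.27797596 -40.05063378 195.96236254]
43.82457961122645 [ 0.02482226 -0.43194563 -0.4197338 ] 16.325
```

View pics/w9c.png

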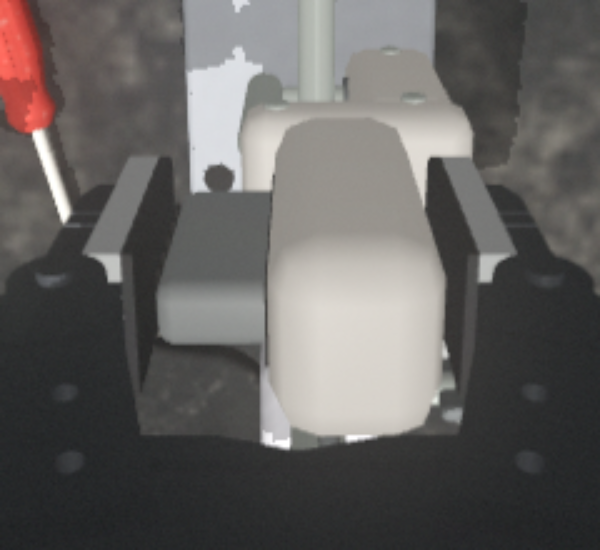

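```bash
python3 - <<'E'
from h import *
t=lambda s,z:np.r_[CL+EX*s,z]
for g in (40,37,34,31,28,25.5):
    bot.gripper_to(g,40); 
    bot.servo_line(t(-(g-24)/2,195),30,f_stop=15)
    print(g,round(bot.current_grip_width(),1),np.round(bot.current_contact_force(),1),bot.current_t())
bot.gripper_to(20,60);bot.dwell(.15)
print(bot.current_grip_width(),bot.current_contact_force(),bot.current_t())
im=shot("wrist","w10");cv2.imwrite("pics/w10c.png",cv2.resize(im[180:400,200:440],None,fx=2.5,fy=2.5))
im=shot("side","s10");cv2.imwrite("pics/s10c.png",cv2.resize(im[170:300,280:420],None,fx=4,fy=4))
E
```

```text
40 40.3 [-0.8 -1.1  1.5] 16.8417
37 36.9 [-0.  -1.2  4.1] 17.3083
34 33.8 [-0.2 -2.   3.8] 17.775
31 30.9 [ 0.2 -2.6  5.3] 18.2417
28 27.9 [-0.4 -1.5  4.6] 18.7083
25.5 25.4 [-0.6 -2.3  5.3] 19.175
22.969401528591785 [ 0.06337721 -0.18141512  5.77150968] 19.5417
```

View pics/w10c.png

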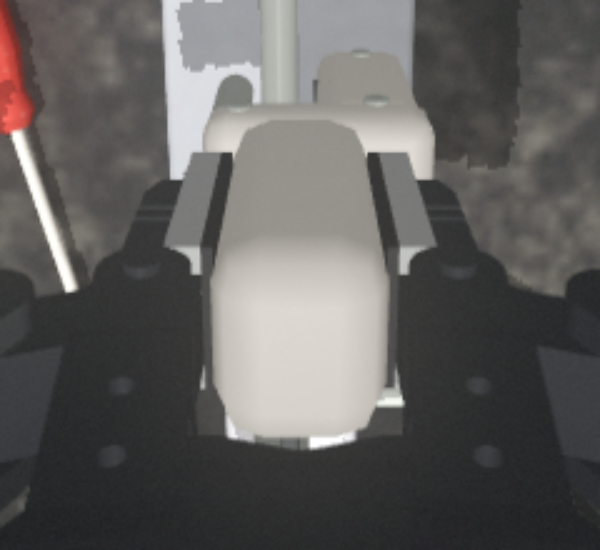

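View pics/s10c.png

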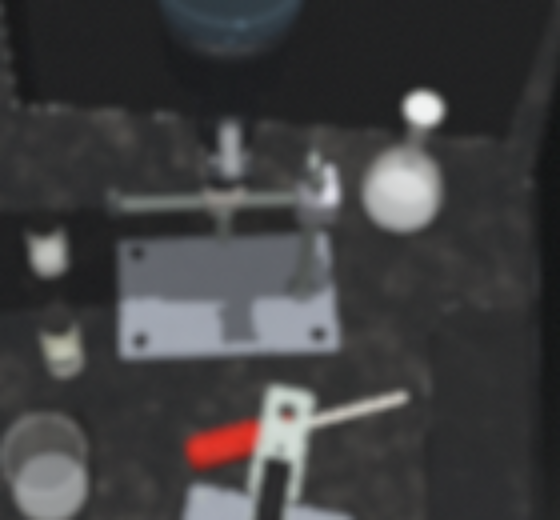

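```bash
python3 - <<'E'
from h import *
t=lambda s,z:np.r_[CL+EX*s,z]
print(bot.servo_line(t(0,215),50,f_stop=20),np.round(bot.current_contact_force(),1))
print(bot.servo_line(t(0,280),100,f_stop=20),np.round(bot.current_contact_force(),1),bot.current_eef_pos(),bot.current_t())
bot.dwell(.1)
im=shot("wrist","w11");cv2.imwrite("pics/w11c.png",cv2.resize(im[160:400,200:440],None,fx=2.4,fy=2.4))
im=shot("side","s11");cv2.imwrite("pics/s11c.png",cv2.resize(im[130:300,280:420],None,fx=3.4,fy=3.4))
E
```

```text
False [-0.6  0.5 -1.8]
False [ 0.6 -0.6 -3.2] [579.7314885  -32.14528058 279.37263358] 20.9917
```

View pics/w11c.png

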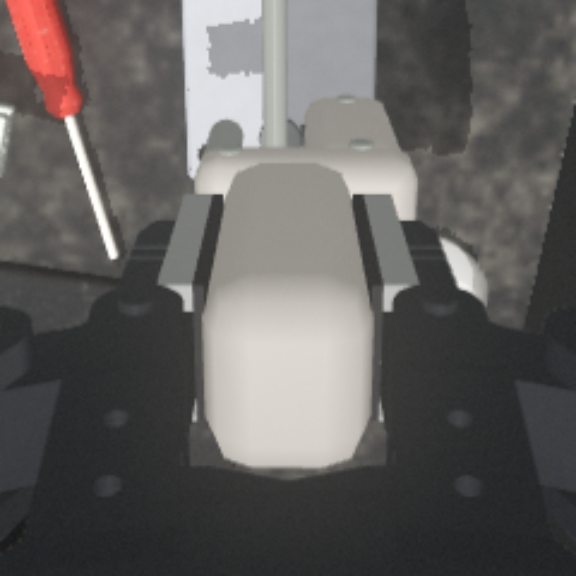

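View pics/s11c.png

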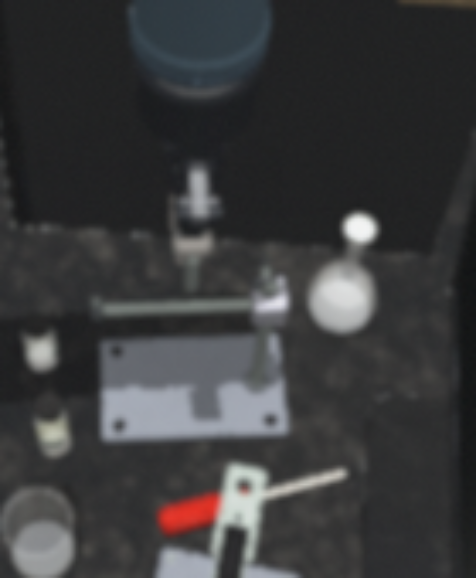

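```bash
python3 - <<'E'
from ov import *
for n in("w10","w11"):
    s=np.load(f"pics/{n}.npy");print(n,s.round(2),R.from_rotvec(s[3:]).as_matrix().round(3).tolist())
s10=np.load("pics/w10.npy");s=np.load("pics/w11.npy")
c=s[:3]+[0,0,206-s10[2]]
over("w11","wrist",c,AC,(230,190),(160,120),5,"pics/o3.png")
E
```

```text
w10 [ 5.8048e+02 -3.2290e+01  1.9521e+02  1.5000e-01  1.5700e+00 -1.5000e-01] [[0.001, 0.185, 0.983], [0.001, 0.983, -0.185], [-1.0, 0.001, 0.001]]
w11 [ 5.7964e+02 -3.2120e+01  2.7911e+02  1.5000e-01  1.5700e+00 -1.5000e-01] [[-0.002, 0.186, 0.983], [-0.0, 0.983, -0.186], [-1.0, -0.0, -0.002]]
```

View pics/o3.png

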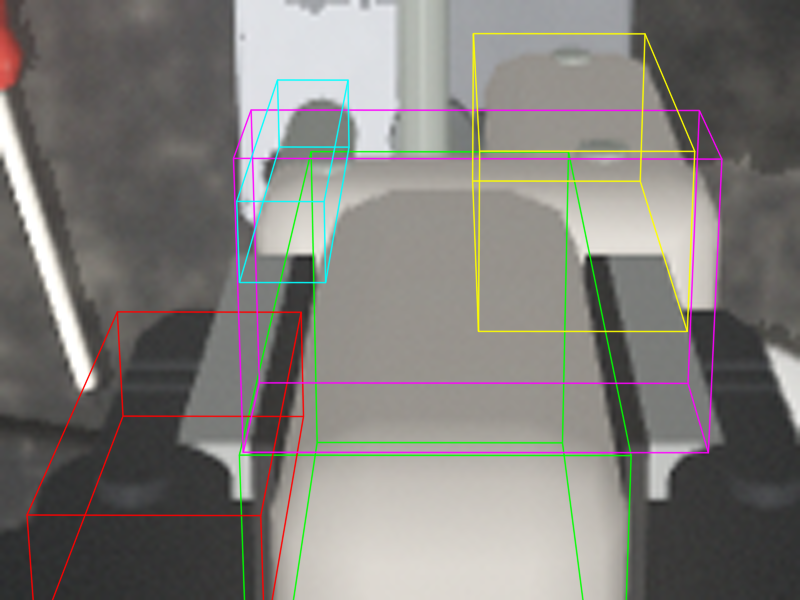

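```bash
python3 - <<'E'
from ov import *
s=np.load("pics/w11.npy");ez=np.array([0,0,1.]);ex=np.r_[EX,0]
c=s[:3]+[0,0,10.8]
q=proj("wrist",[c-16.5*ex-86*ez],s[:3],s[3:]);print((q-[230,190]+.5)*5-.5)
for d in (1,):
  ey=np.array([-EX[1],EX[0],0]);print((proj("wrist",[c-15.5*ex-86*ez,c-16.5*ex-86*ez-ey],s[:3],s[3:])-[230,190]+.5)*5-.5)
# hover: leg over hole. grip centre = hole + 16.5 along iso y
PS=1.1405;H=np.array([593.7,-166.3]);e=np.array([np.cos(PS),np.sin(PS)])
g=H+16.5*e
z=93.5+15+90.5-10.8   # leg tip 15 above tongue
bot.movep(np.r_[g,z+60],down(PS));print(bot.current_t())
bot.servo_line(np.r_[g,z],120,f_stop=10)
bot.dwell(.1)
print(bot.current_eef_pos(),g,z,bot.current_t(),bot.current_joints())
im=shot("wrist","w12");cv2.imwrite("pics/w12c.png",cv2.resize(im[140:300,200:400],None,fx=4,fy=3.75,interpolation=cv2.INTER_CUBIC) if 0 else cv2.resize(im[150:290,230:400],None,fx=4,fy=4,interpolation=cv2.INTER_CUBIC))
im=shot("side","s12");cv2.imwrite("pics/s12c.png",cv2.resize(im[200:325,300:420],None,fx=4,fy=4,interpolation=cv2.INTER_CUBIC))
im=shot("scene","c12");cv2.imwrite("pics/c12c.png",cv2.resize(im[215:315,340:450],None,fx=5,fy=5,interpolation=cv2.INTER_CUBIC))
E
```

```text
[[310.27318662 123.97965757]]
[[318.22066023 123.99150292]
 [310.42783294 131.54547678]]
21.7583
[ 601.41091208 -151.35546001  189.36776529] [ 600.58281223 -151.30410403] 188.2 22.5083 [-0.06959793  0.55737301  0.34263239  1.6831543  -0.22252194  0.93742344
  1.49786914]
```

View pics/w12c.png

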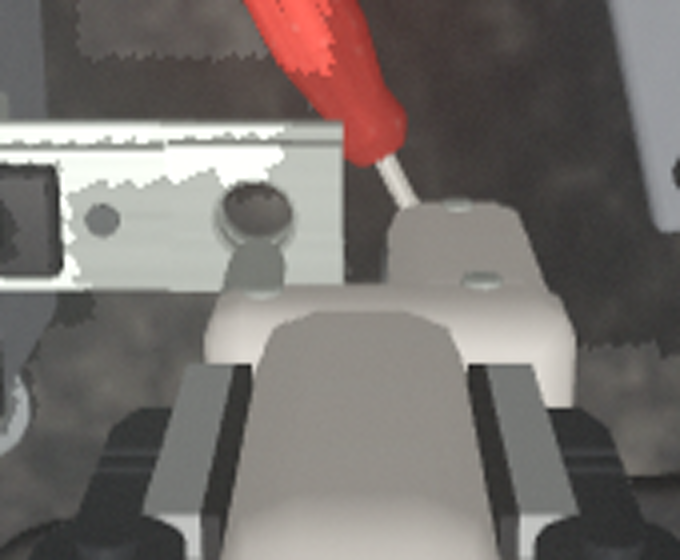

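View pics/s12c.png

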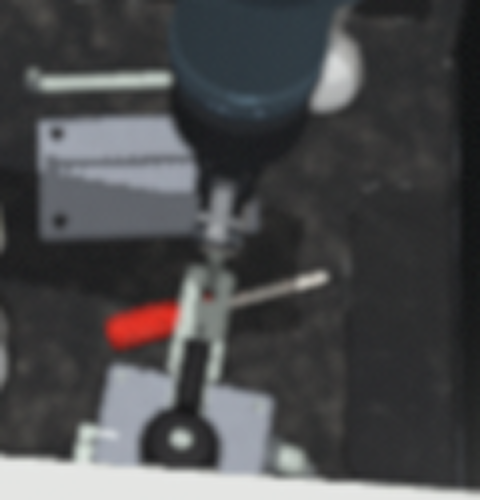

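View pics/c12c.png

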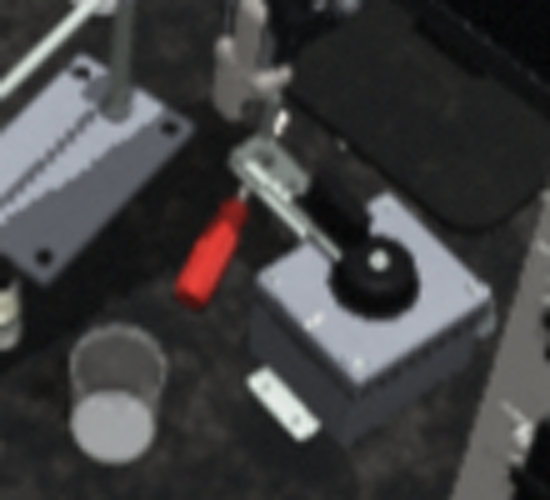

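```bash
python3 - <<'E'
from ov import *
s=np.load("pics/w12.npy");t,r=s[:3],s[3:]
PS=1.1405;ex=np.array([np.cos(PS),np.sin(PS),0]);ey=np.array([-ex[1],ex[0],0]);ez=np.array([0,0,1.])
F=lambda q:(q-[230,150]+.5)*4-.5
G=lambda u,v:((u+.5)/4-.5+230,(v+.5)/4-.5+150)
h=onz("wrist",G(255,220),93.5,t,r);print("hole",h,"tcp",t)
ci=np.linspace(0,2*np.pi,9)[:-1]
print("ring",F(proj("wrist",[h+6.5*np.array([np.cos(a),np.sin(a),0]) for a in ci],t,r)).round())
c=t+[0,0,10.8]
# silhouette of leg nose: sphere
for dx,dy in((0,0),(1,0),(0,-1),(1,-2)):
    p=c+(-16.5+dx)*ex+dy*ey-86*ez
    q=F(proj("wrist",[p,p+4.5*ey,p-4.5*ex,p+4.5*ex,p+4.5*(.9*ey-.43*ez)],t,r));print(dx,dy,q.round(0).tolist())
print("tilt",R.from_rotvec(r).as_matrix()[:,0])
print("nominal leg xy",(c-16.5*ex)[:2])
cols=[]
im=cv2.imread("pics/w12.png")[190:240,270:320];cv2.imwrite("pics/w12d.png",cv2.resize(im,None,fx=12,fy=12,interpolation=cv2.INTER_CUBIC))
E
```

```text
hole [ 594.11754942 -166.58502387   93.5       ] tcp [ 601.41091208 -151.35546001  189.36776529]
ring [[271. 253.]
 [291. 233.]
 [289. 205.]
 [268. 186.]
 [238. 187.]
 [219. 207.]
 [221. 235.]
 [243. 254.]]
0 0 [[248.0, 259.0], [248.0, 231.0], [220.0, 259.0], [277.0, 259.0], [249.0, 231.0]]
1 0 [[255.0, 259.0], [254.0, 231.0], [226.0, 259.0], [283.0, 259.0], [255.0, 231.0]]
0 -1 [[248.0, 265.0], [248.0, 237.0], [220.0, 265.0], [277.0, 265.0], [249.0, 237.0]]
1 -2 [[255.0, 271.0], [254.0, 244.0], [226.0, 271.0], [283.0, 271.0], [255.0, 243.0]]
tilt [ 2.06641611e-03 -2.92764812e-04 -9.99997822e-01]
nominal leg xy [ 594.52809986 -166.35135598]
```

View pics/w12d.png

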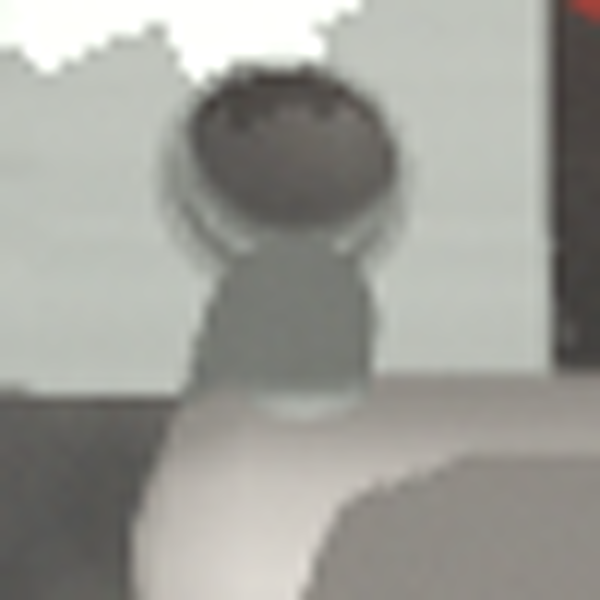

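```bash
python3 - <<'E'
from ov import *
PS=1.1405;ex=np.array([np.cos(PS),np.sin(PS),0]);ey=np.array([-ex[1],ex[0],0])
t=np.load("pics/w12.npy")[:3]
g=t-1.4*ex+1.0*ey;g[2]=177.5
# note steady-state error: command vs actual
print(bot.servo_line(g,60,f_stop=8),bot.current_eef_pos()-g); bot.dwell(.15);print(bot.current_eef_pos()-g,bot.current_contact_force(),bot.current_t())
shot("wrist","w13")
im=cv2.imread("pics/w13.png")[180:240,265:325];cv2.imwrite("pics/w13d.png",cv2.resize(im,None,fx=10,fy=10,interpolation=cv2.INTER_CUBIC))
E
```

```text
False [-0.55543973  0.01575739 -0.71850232]
[ 0.08020046 -0.0353949   0.04502911] [ 0.27905877  0.31696916 -1.46541405] 23.1417
```

View pics/w13d.png

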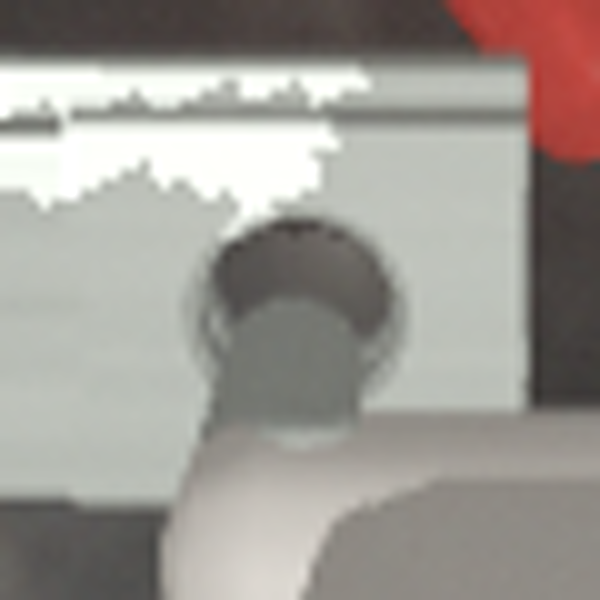

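```bash
python3 - <<'E'
from ov import *
s=np.load("pics/w13.npy");t,r=s[:3],s[3:]
ez=np.array([0,0,1.]);PS=1.1405;ex=np.array([np.cos(PS),np.sin(PS),0]);ey=np.array([-ex[1],ex[0],0])
F=lambda q:(q-[265,180]+.5)*10-.5
G=lambda u,v:((u+.5)/10-.5+265,(v+.5)/10-.5+180)
for v in (315,320):
    h=onz("wrist",G(296,v),93.5,t,r);print(h)
ci=np.linspace(0,2*np.pi,5)[:-1]
print(F(proj("wrist",[h+6.5*(np.cos(a)*ex+np.sin(a)*ey) for a in ci],t,r)).round())
zs=t[2]+10.8-86;p=h.copy();p[2]=zs
print("tip z",zs-4.5,F(proj("wrist",[p,p+4.5*ey,p+4.5*ex,p-4.5*ex,p+ey,p+ex],t,r)).round())
E
```

```text
[ 593.90677867 -166.62860617   93.5       ]
[ 594.21543552 -166.77694369   93.5       ]
[[395. 320.]
 [294. 224.]
 [197. 320.]
 [298. 414.]]
tip z 97.8450291127973 [[286. 362.]
 [285. 294.]
 [358. 362.]
 [215. 362.]
 [286. 347.]
 [302. 362.]]
```

```bash
python3 - <<'E'
from ov import *
PS=1.1405;ex=np.array([np.cos(PS),np.sin(PS),0]);ey=np.array([-ex[1],ex[0],0])
g=np.array(bot.current_eef_pos())+.5*ey
for z in (165,150,139):
    g[2]=z;s=bot.servo_line(g,40,f_stop=8);bot.dwell(.05);print(z,s,bot.current_eef_pos(),np.round(bot.current_contact_force(),1))
    if s:break
print(bot.current_t(),bot.current_grip_width())
shot("wrist","w14")
im=cv2.imread("pics/w14.png")[150:290,230:400];cv2.imwrite("pics/w14d.png",cv2.resize(im,None,fx=4,fy=4,interpolation=cv2.INTER_CUBIC))
E
```

```text
165 False [ 599.5772265  -152.10185027  164.92312079] [ 0.2  0.6 -0.5]
150 False [ 599.61555352 -152.11532836  149.98351042] [ 0.5  0.5 -1.6]
139 False [ 599.54832798 -152.09088815  138.89307019] [-0.3  0.1 -2. ]
24.7583 23.651284329397487
```

View pics/w14d.png

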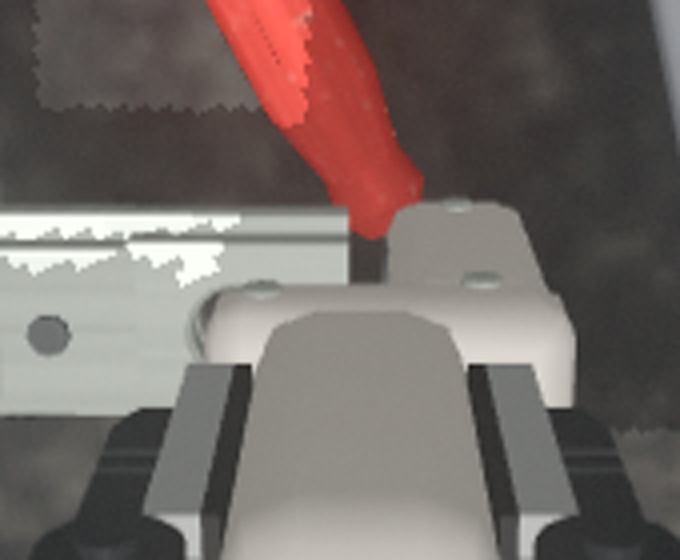

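Leg is through both holes with no contact force. Next: seat it.

```bash
python3 - <<'E'
from ov import *
g=np.array(bot.current_eef_pos())
g[2]=132.5;s=bot.servo_line(g,15,f_stop=5);print(s);bot.dwell(.1);print(bot.current_eef_pos(),np.round(bot.current_contact_force(),1),bot.current_t())
E
```

```text
True
[ 599.98863402 -152.12980375  134.87646376] [-0.2 -0.3  7.3] 25.275
```

```bash
python3 - <<'E'
from ov import *
PS=1.1405;ex=np.array([np.cos(PS),np.sin(PS),0])
g0=np.array(bot.current_eef_pos());g0[2]=135.2
for g in (26,28.5,31,34,37,40,42):
    bot.gripper_to(g,40);bot.servo_line(g0-ex*(g-24)/2,40,f_stop=15)
    print(g,round(bot.current_grip_width(),1),np.round(bot.current_contact_force(),1),bot.current_t())
bot.gripper_to(48)
shot("wrist","w15")
im=cv2.imread("pics/w15.png")[150:400,200:440];cv2.imwrite("pics/w15d.png",cv2.resize(im,None,fx=2.4,fy=2.4,interpolation=cv2.INTER_CUBIC))
E
```

```text
26 26.1 [-0.4 -0.2  1.2] 25.7417
28.5 28.2 [-0.4 -0.  -1.6] 26.2083
31 31.1 [-0.3 -0.3 -1.2] 26.675
34 33.7 [ 0.4 -0.8 -1.7] 27.1417
37 36.5 [ 1.2  0.9 -0.4] 27.6083
40 39.9 [ 0.7 -0.6  1.1] 28.075
42 42.4 [-0.2 -0.6 -1. ] 28.5417
```

View pics/w15d.png

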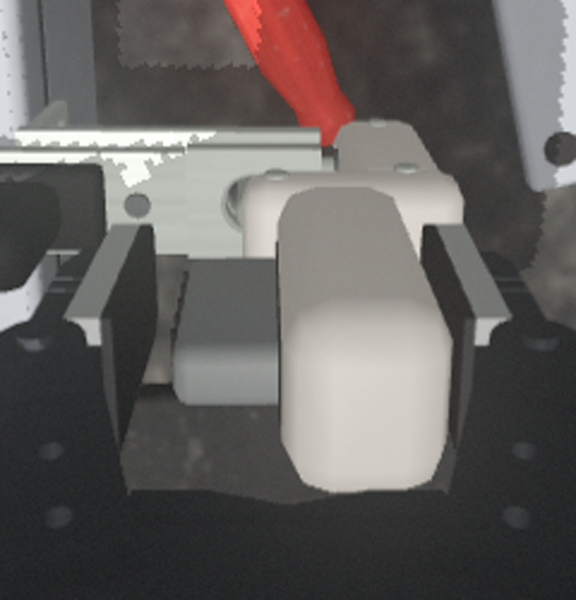

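```bash
python3 - <<'E'
from ov import *
PS=1.1405;ex=np.array([np.cos(PS),np.sin(PS),0]);x=np.array([np.sin(PS),-np.cos(PS),0])
g=np.array(bot.current_eef_pos())+1.5*ex
bot.servo_line(g,40,f_stop=4);g[2]=290
print(bot.servo_line(g,90,f_stop=6),np.round(bot.current_contact_force(),1))
t=np.r_[HASP,290]+ex*10-x*60
bot.gripper_to(85)
bot.servo_line(t,150);bot.dwell(.3);print(bot.current_t())
shot("wrist","w16");im=cv2.imread("pics/w16.png")[120:380,200:440];cv2.imwrite("pics/w16d.png",cv2.resize(im,None,fx=2.3,fy=2.3,interpolation=cv2.INTER_CUBIC))
bot.movep([400,-20,320],down(PS));print(bot.current_t())
im=shot("side","s16");cv2.imwrite("pics/s16c.png",cv2.resize(im[190:325,260:420],None,fx=4,fy=4,interpolation=cv2.INTER_CUBIC))
im=shot("scene","c16");cv2.imwrite("pics/c16c.png",cv2.resize(im[195:315,330:450],None,fx=4.8,fy=4.8,interpolation=cv2.INTER_CUBIC))
E
```

```text
False [ 0.3  0.2 -0.3]
32.25
33.0667
```

View pics/w16d.png

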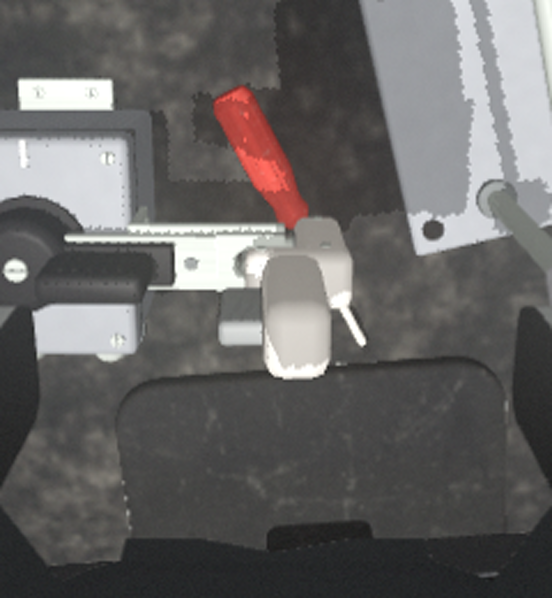

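View pics/s16c.png

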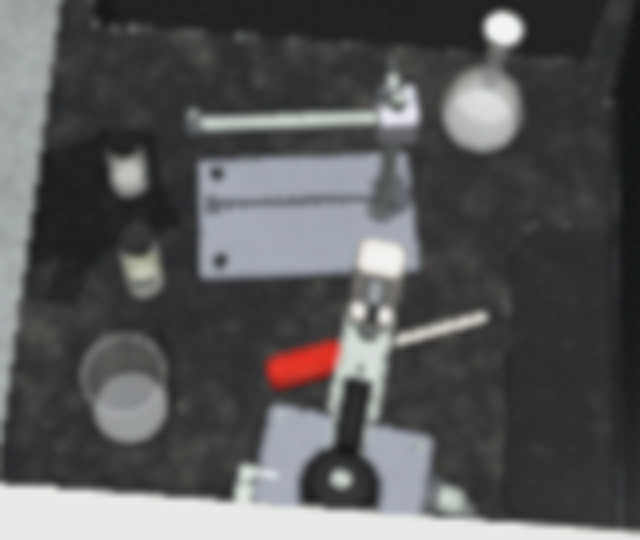

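View pics/c16c.png

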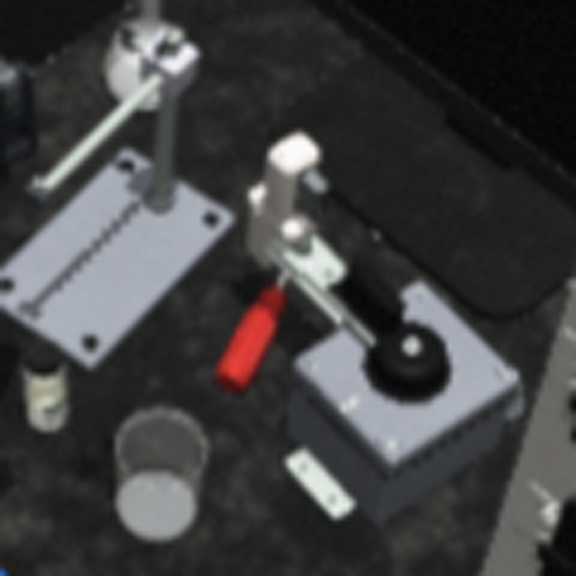

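```bash
python3 - <<'E'
from ov import *
PS=1.1405;ex=np.array([np.cos(PS),np.sin(PS)])
g=np.r_[np.array([593.9,-166.6])+16.5*ex,145.5]
over("w16","wrist",g,PS,(270,190),(110,110),5,"pics/o16.png")
E
```

```text
(no output)
```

View pics/o16.png

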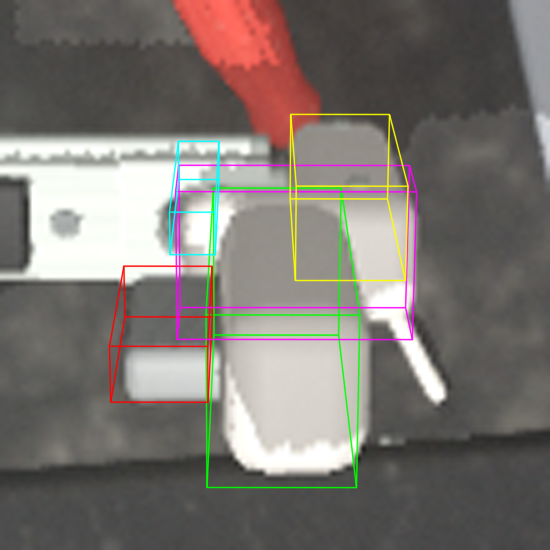

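The modelled seated clip overlays the picture to within 1–2 mm: upright, trigger fully out. I'm handing it in.

```bash
python3 - <<'E'
from workcell import bot,workorder
print(bot.current_contact_force(),bot.current_t()); workorder.finish_job()
E
```

```text
[ 0.30222247 -0.0670514   0.32269374] 33.1667
the job is handed in; nothing more can be done
```

The job is handed in at 33.2 s of the 69 s allowed. No verdict is reported, so what follows rests on my own checks.

- **Handle:** I gripped the fin and swung it against its OFF stop, where the moment rose from about 0.2 to 0.8 N m. The wrist picture afterwards put the tongue's hole within about 1 mm of the lug's hole.
- **Clip off the rod:** I squeezed the trigger flush in small steps while the clip still hung on the rod (jaw width 23–24 mm). Then I lifted it clear.
- **Hanging it:** The leg sat about 1.5 mm off the hole when hovering, so I corrected that from the wrist view. It then went down through both holes without contact force. The arch touched down with the TCP (tool point) at 134.9 mm; 134.7 mm was expected.
- **Letting go:** I opened the jaws in steps, following the trigger so that the clip would not tip. The jaws then drew off without contact.

In the last pictures:
- The clip stands upright on the tongue, within 1–2 mm of the modelled seated pose, with the trigger fully out (about 16 mm).
- The handle is at OFF and the bystanders in view are where they were.
- The arm is clear, with about 0.4 N read on the tool.

The keeper itself was not visible under the lugs, so I take it to be shut from the trigger's position. No check failed or disagreed by more than about 2 mm.

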